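# Stamp the slip with the small round stamp

### The job

Four self-inking stamps stand on paper slips on the cork board. With the fingertips, gently press the cap of the smaller of the two round stamps straight down to its stop, keep it down for about a second to make the impression, then let it come up and move clear. Do not lift, shift or tip that stamp, and leave the other stamps and everything else on the desk alone.

Things in the scene. Friction and masses are not known exactly. Their poses are not given: they have to be found in the camera images.
- board: cork stamping board, 270 mm along x, 360 mm along y, 6 mm thick, fixed to the table; the four stamps, the padlock and the eraser stand on it. Each stamp stands somewhere on its own paper slip (100 x 130 mm), the slips lying two by two, 120 mm (x) by 170 mm (y) between centres; which stamp is on which slip varies, and the nearest neighbour's centre is some 100 mm or more away. Origin: centre of its underside, z up
- small_round: the stamp to be pressed, the smaller of the two round ones: a loose self-inking stamp of about 0.2 kg, upright, 80 mm tall, grey foot 38 mm across and black cylindrical cap 34 mm across with a flat top. Origin: centre of the underside of its foot, on the board; z up
- small_round_top (a point): centre of the flat top of the small round stamp's cap, 80 mm above the underside of its foot (86 mm above the table) when up; moves with the cap
- small_round_cap (a joint): how far the small round stamp's cap is pressed down, m: 0 up, 0.012 down at its stop. A spring pushes it up: it starts to move at about 2 N and reaches the stop at about 5 N; it comes up by itself when let go
- large_round: another self-inking stamp of the same materials and height (80 mm, cap 12 mm travel), the larger of the two round ones: cap 54 mm across, foot 58 mm; loose, must be left alone. Origin: centre of the underside of its foot
- large_round_cap (a joint): how far the cap of the large round stamp is pressed down, m: 0 up, 0.012 at its stop
- square: another self-inking stamp of the same materials and height (80 mm, cap 12 mm travel), the square one: cap 42 x 42 mm, foot 46 x 46 mm; loose, must be left alone. Origin: centre of the underside of its foot
- square_cap (a joint): how far the cap of the square stamp is pressed down, m: 0 up, 0.012 at its stop
- oblong: another self-inking stamp of the same materials and height (80 mm, cap 12 mm travel), the oblong one: cap 32 mm along x and 68 mm along y, foot 36 x 72 mm; loose, must be left alone. Origin: centre of the underside of its foot
- oblong_cap (a joint): how far the cap of the oblong stamp is pressed down, m: 0 up, 0.012 at its stop
- padlock: brass padlock lying flat between the stamps, body 44 x 50 mm, 16 mm thick, shackle towards its +x; loose, must be left alone. Origin: centre of its underside
- eraser: white eraser lying on the board, 22 x 45 x 14 mm; loose, must be left alone. Origin: centre of its underside
- pencil: pencil lying along its y axis on the table on the robot's side of the board, 163 mm long, 8 mm thick; loose, must be left alone. Origin: centre of its underside
- pencil_tin: tin with ruler and pencils, standing on the table to the left of the board, 76 mm across, 100 mm tall, its ruler reaching to 180 mm; loose, must be left alone. Origin: centre of its underside
- tape_roll: roll of tape lying flat on the table to the right, 90 mm across, 24 mm high; loose, must be left alone. Origin: centre of its underside
- stapler: stapler lying along its x axis on the table to the right of the board, 145 x 36 mm, 47 mm high; loose, must be left alone. Origin: centre of its underside
Not all that is in view belongs to the job. Leave any red look-alike of the small_round alone.

How it is judged:
By the outcome, as a careful person would: the job done as asked, in the order asked, and still so for the second after the job is handed in, with the robot touching nothing.
It also fails if it takes over 32 s, if anything falls off the work surface, if the arm or the gripper's body presses on something with over 40 N, if the wrist force passes 120 N, or if a joint passes its speed limit or range.

### The arm

A 6-joint arm with a two-finger parallel gripper is mounted at the origin on the work surface. World frame = base frame: x ahead of the robot, y to its left, z up, the work surface at z = 0. Lengths are in mm, angles in rad, forces in N, time in s.
With the tool pointing down it reaches from about 375 to 750 mm from the base axis. Payload 9 kg.
Tool frame: the origin (TCP) lies midway between the tips of the shut fingers; the grasp point (between the pads) lies 19 mm behind it; z points along the fingers, y is the line along which they close (so a half turn about z gives the same grasp; the last joint's range is limited). The gripper opens to 85 mm and grips with 20 to 120 N. Pads are 22 mm wide; open, the fingers measure 114 mm over their backs; the gripper's body (76 mm by 85 mm) begins 54 mm behind the grasp point. The pads swing forward as they close: fully open they stand 13 mm farther back than shut.
Start: joints at [1.018, 0.104, 0.097, 1.564, 0, 1.353], TCP at [197.154, 566.716, 231.331] pointing down, gripper open.
Joint ranges: [-2.99, 2.99], [-0.84, 1.86], [-1.1, 1.16], [-1.84, 2.11], [-1.51, 1.56], [-3.14, 3.14]. Speed limits (rad/s): [2.22, 2.22, 2.57, 3.14, 3.14, 3.14].

### API

Orientations are given as a unit quaternion [w, x, y, z].
In Python, from bench import ctrl gives the robot as it stands.
- The arm moves only by the tool drive_tool, never from a script. Its arguments are lists of equal length, an entry for each row: "delta_pos": the shift along the tool's x, y, z in m, a list of three; "yaw": the turn about the tool's z in degrees; "gripper": the opening, from 0 (shut) to 1 (fully open). A call has exactly 10 rows; each row is the pose to reach, as a shift and turn from the pose commanded when the call began, along the tool's axes at that moment; what a row does not reach only later rows make up. A row lasts 1/8 s, in which the tool goes at most 62.5 mm and 10.7 degrees, less where a joint would pass 70% of its speed; a pose out of reach is approached as far as the arm can. A call with a gripper value outside its range is refused whole. The fingers move at their own pace and stop on an object; the grip force is fixed at half the most. Time passes only in rows, so rows that repeat a pose let the fingers close, or fill a call up. It gives the time, the measured TCP pose, the force, the opening and the grip force at its end, in the units of the state.
- ctrl.get_state(): the state, without advancing time (a new reading comes with each control period).
- ctrl.camera(name): name is "scene" or "top" or "wrist"; returns a dict with "color" (480x640x3 uint8, red, green, blue), "z_map" (480x640 float32, mm along the optical axis (not along the pixel's ray), 0 where there is no reading), "fx", "fy", "cx", "cy" (pixels), "camera_from_world" (4x4, takes a point from world to camera coordinates). Camera axes: x right, y up, looking along -z (the intrinsics and any distortion apply to the point x, -y, -z); pixel columns grow to the right and rows downward; lengths in mm; the calibration is good to about 2 mm. A picture is of the moment at which its call begins.
- ctrl.sign_off(): hands the job in; it is judged then, once.
The state is a dict: "clock": time; "qpos": joint angles; "qvel": joint speeds; "effort": joint torques, N m; "tcp_pos": TCP position; "eef_rot": TCP orientation; "force": force on the tool from outside, world axes, zero at the start; "wrist_torque": the same for the moment, N m; "finger_gap": finger opening in mm; "finger_force": force on a finger pad.
Only numpy, scipy, OpenCV 4.12 (cv2) and the standard library are available. Lean on these libraries where they do the work, as an engineer would, in place of code of your own. Each camera call takes 0.05 s, during which the arm holds its last target. There are 200 camera calls.

## Working session

There is one attempt and no reset: what is moved stays moved. The work goes in short steps, Python scripts to look and compute and a tool call to move; the robot and the scene stay as the last step left them, time stands still between calls to the robot, and variables do not carry over. Pictures are saved under pics/ and viewed, at most 10 in all, crops included, and the job is handed in when it is done.

Besides the shell and the picture viewer there is one more tool, called as name([rows], argument=value, ...), one row to a line, values as JSON. drive_tool: Moves the arm, as the interface text tells. Its arguments: {"type":"object","properties":{"delta_pos":{"type":"array","items":{"type":"array","items":{"type":"number"}}},"yaw":{"type":"array","items":{"type":"number"}},"gripper":{"type":"array","items":{"type":"number"}}},"required":["delta_pos","yaw","gripper"]}

```bash
mkdir -p pics; cat > h.py <<'E'
import numpy as np, cv2
from bench import ctrl
def save(c,n): cv2.imwrite('pics/'+n+'.png',c['color'][:,:,::-1])
def pt(c,u,v,Z):
    "pixel -> world on plane z=Z"
    T=np.linalg.inv(c['camera_from_world'])
    d=T[:3,:3]@np.array([(u-c['cx'])/c['fx'],-(v-c['cy'])/c['fy'],-1]);o=T[:3,3]
    return o+d*(Z-o[2])/d[2]
def px(c,P):
    p=c['camera_from_world']@np.append(P,1)
    return c['cx']-c['fx']*p[0]/p[2],c['cy']+c['fy']*p[1]/p[2]
def pd(c,u,v):
    z=float(c['z_map'][int(v),int(u)]);T=np.linalg.inv(c['camera_from_world'])
    return (T@np.array([(u-c['cx'])/c['fx']*z,-(v-c['cy'])/c['fy']*z,-z,1]))[:3]
E
python3 - <<'E'
from h import *
s=ctrl.get_state();print({k:np.round(s[k],3) for k in('clock','tcp_pos','eef_rot','force','finger_gap')})
for n in('top','scene'):
    c=ctrl.camera(n);save(c,n)
    np.savez(''+n,**c)
    print(n,np.linalg.inv(c['camera_from_world'])[:3,3])
E
```

```text
{'clock': np.float64(0.0), 'tcp_pos': array([196.976, 566.408, 230.547]), 'eef_rot': array([-0.   ,  0.167,  0.986, -0.001]), 'force': array([ 0.425,  0.568, -0.243]), 'finger_gap': np.float64(85.365)}
top [ 345.2002141   -27.29371839 1578.03157802]
scene [1094.77556688 -539.02780648 1076.86314991]
```

View pics/top.png

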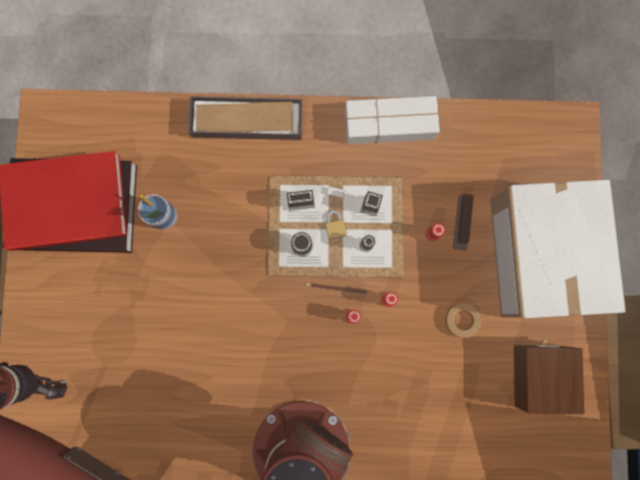

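View pics/scene.png

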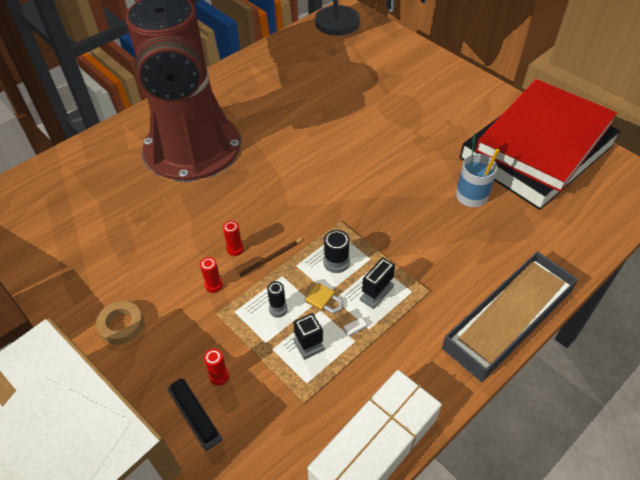

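Round candidates: a large black one at top (302,243) / scene (336,245), a small black one at top (368,242) / scene (276,290), and three red look-alikes off the board. The small black one on the slip fits the description. I'll confirm it in a crop and measure it.

```bash
python3 - <<'E'
from h import *
t=np.load('top.npz');s=np.load('scene.npz')
a=cv2.resize(t['color'][220:265,340:400],(400,300),interpolation=cv2.INTER_CUBIC)
b=cv2.resize(s['color'][270:330,240:320],(400,300),interpolation=cv2.INTER_CUBIC)
cv2.imwrite('pics/crop.png',np.hstack([a,b])[:,:,::-1])
print('top86',pt(t,368,242,86),pd(t,368,240),'scene',pt(s,276,287,86),pd(s,276,286))
# ring on the cap in the scene view: bright pixels within the black cap
for n,c,(u0,u1,v0,v1) in(('top',t,(358,380,230,255)),('scene',s,(264,290,276,318))):
    g=c['color'][v0:v1,u0:u1].max(2); m=(g<60).astype('u1')
    k,l,st,ce=cv2.connectedComponentsWithStats(m)
    for i in range(1,k):
        if st[i,4]>8: print(n,st[i]+[u0,v0,0,0,0],ce[i]+[u0,v0])
E
```

```text
top86 [ 532.11590486 -159.86000458   86.        ] [ 537.31396754 -159.85638562   85.29751074] scene [ 532.79865274 -158.62856424   86.        ] [ 531.22670151 -157.26859974   86.42383887]
scene [272 285   7   6  37] [275.08108108 287.54054054]
scene [268 290  17  18 214] [276.85981308 299.35981308]
```

View pics/crop.png

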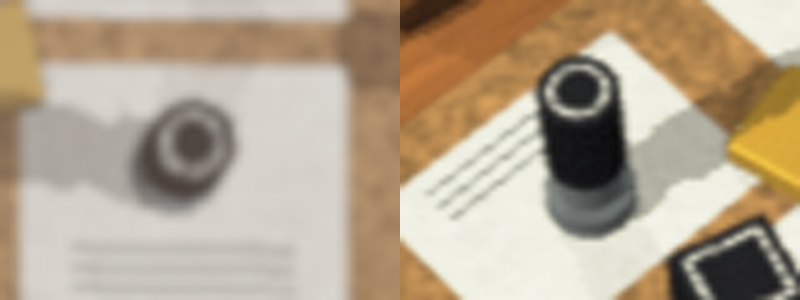

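The crop confirms it: a slim black round cap with a white ring on a grey foot, ring centre at about (369,241.5) in top and (276,288) in scene. Both rays and the depth give a top near (533,-158,86). I'll go above it with the fingers shut.

drive_tool([
  [-0.014,-0.014,0],
  [-0.035,-0.036,0],
  [-0.06,-0.06,0],
  [-0.09,-0.09,0],
  [-0.12,-0.125,0],
  [-0.155,-0.16,0],
  [-0.19,-0.195,0],
  [-0.22,-0.23,0],
  [-0.25,-0.26,0],
  [-0.278,-0.287,0],
], yaw=[0,0,0,0,0,0,0,0,0,0], gripper=[0,0,0,0,0,0,0,0,0,0])

```text
clock: 1.35
tcp_pos: [365.7, 202.9, 231.1]
eef_rot: [-0.0, 0.167, 0.986, 0.0]
force: [0.9, -0.4, 0.5]
finger_gap: -0.2
finger_force: 0.0
```

drive_tool([
  [-0.03,-0.03,0],
  [-0.06,-0.065,0],
  [-0.095,-0.1,0],
  [-0.13,-0.135,0],
  [-0.165,-0.17,0],
  [-0.2,-0.205,0],
  [-0.23,-0.24,0.01],
  [-0.255,-0.265,0.025],
  [-0.27,-0.28,0.04],
  [-0.278,-0.287,0.05],
], yaw=[0,0,0,0,0,0,0,0,0,0], gripper=[0,0,0,0,0,0,0,0,0,0])

```text
clock: 2.6
tcp_pos: [533.5, -158.8, 180.0]
eef_rot: [-0.001, 0.167, 0.986, 0.0]
force: [-1.1, 0.5, -0.3]
finger_gap: 0.0
finger_force: 0.0
```

```bash
python3 - <<'E'
from h import *
s=ctrl.get_state();print({k:np.round(s[k],3) for k in('clock','tcp_pos','eef_rot','force','finger_gap','qpos')})
c=ctrl.camera('wrist');save(c,'wrist');np.savez('wrist',**c)
print(px(c,[533,-158.5,86]),np.linalg.inv(c['camera_from_world'])[:3,3],px(c,s['tcp_pos']))
E
```

```text
{'clock': np.float64(2.6), 'tcp_pos': array([ 533.463, -158.781,  179.969]), 'eef_rot': array([-0.001,  0.167,  0.986,  0.   ]), 'force': array([-1.051,  0.54 , -0.325]), 'finger_gap': np.float64(0.021), 'qpos': array([-0.524, -0.03 , -0.133,  1.47 ,  0.   , -0.189])}
(np.float64(323.15849968154157), np.float64(240.22203960073296)) [ 470.39788388 -136.9443363   322.62605306] (np.float64(323.19852420342727), np.float64(298.5544161581809))
```

View pics/wrist.png

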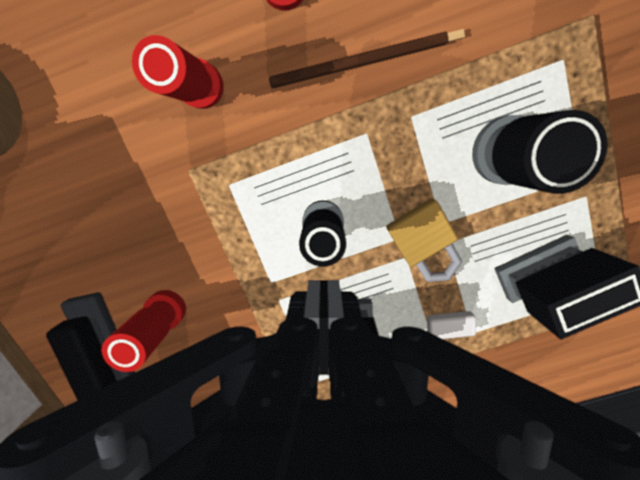

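The wrist view shows the cap's ring at about (323,244), with the fingertips just below it at (323,283). It was predicted at (323,240), so I'll measure the ring properly.

```bash
python3 - <<'E'
from h import *
c=np.load('wrist.npz')
m=(c['color'][212:270,295:352].min(2)>150).astype('u1')
m[:, :8]=0
k,l,st,ce=cv2.connectedComponentsWithStats(m)
for i in range(1,k):
    if st[i,4]>20:
        u,v=ce[i]+[295,212]; print(st[i]+[295,212,0,0,0],u,v,pt(c,u,v,86))
print(pd(c,323,244))
print('scene',pt(np.load('scene.npz'),276,288,86),'top',pt(np.load('top.npz'),368.5,241,86))
E
```

```text
[342 212  10  46 310] 347.8741935483871 233.7 [ 534.24073309 -140.67114617   86.        ]
[305 227  35  34 341] 321.92961876832845 243.3548387096774 [ 534.87205541 -160.069788     86.        ]
[303 257  14  13  94] 307.4255319148936 264.9468085106383 [ 546.60251673 -175.17221509   86.        ]
[ 535.24478949 -159.40458131   87.16757239]
scene [ 534.60734386 -160.14818172   86.        ] top [ 534.69899223 -161.09438068   86.        ]
```

Three estimates agree on (534.8,-160.2). I'll descend to just above the cap, correcting on the way.

drive_tool([
  [-0.0017,-0.0009,0.006],
  [-0.0017,-0.0009,0.018],
  [-0.0017,-0.0009,0.033],
  [-0.0017,-0.0009,0.048],
  [-0.0017,-0.0009,0.062],
  [-0.0017,-0.0009,0.073],
  [-0.0017,-0.0009,0.081],
  [-0.0017,-0.0009,0.086],
  [-0.0017,-0.0009,0.089],
  [-0.0017,-0.0009,0.09],
], yaw=[0,0,0,0,0,0,0,0,0,0], gripper=[0,0,0,0,0,0,0,0,0,0])

```text
clock: 3.9
tcp_pos: [535.1, -159.6, 91.4]
eef_rot: [0.0, 0.167, 0.986, -0.0]
force: [-0.3, -0.0, 0.0]
finger_gap: 0.1
finger_force: 0.0
```

```bash
python3 - <<'E'
from h import *
s=ctrl.get_state();print(s['tcp_pos'],s['force'])
c=ctrl.camera('wrist');save(c,'w2')
print(px(c,[534.8,-160.2,86]),px(c,s['tcp_pos']))
cv2.imwrite('pics/w2c.png',cv2.resize(c['color'][180:360,220:420,::-1],(800,600)[:2] if 0 else (640,576)))
E
```

```text
[ 535.12692572 -159.59797903   91.41114969] [-0.29407015 -0.03194987  0.02016838]
(np.float64(321.6489106210686), np.float64(293.31567989438787)) (np.float64(323.13785532553305), np.float64(298.6436940325021))
```

View pics/w2c.png

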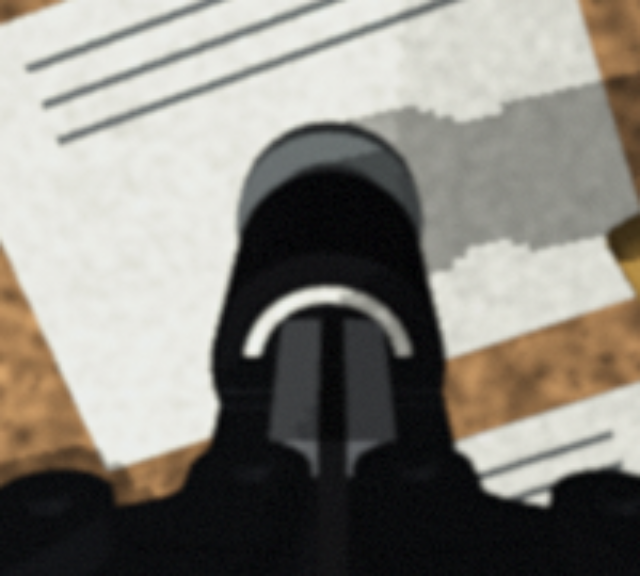

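The fingertips sit centrally over the ring (crop ≈(328,330)). Now I'll press slowly.

drive_tool([
  [0,0,0.002],
  [0,0,0.004],
  [0,0,0.0055],
  [0,0,0.007],
  [0,0,0.0085],
  [0,0,0.01],
  [0,0,0.011],
  [0,0,0.012],
  [0,0,0.013],
  [0,0,0.0135],
], yaw=[0,0,0,0,0,0,0,0,0,0], gripper=[0,0,0,0,0,0,0,0,0,0])

```text
clock: 5.2
tcp_pos: [535.1, -159.5, 77.8]
eef_rot: [0.0, 0.167, 0.986, 0.0]
force: [-1.2, 0.1, 4.1]
finger_gap: 0.0
finger_force: 1.9
```

drive_tool([
  [0,0,0.001],
  [0,0,0.0018],
  [0,0,0.0024],
  [0,0,0.0029],
  [0,0,0.0033],
  [0,0,0.0036],
  [0,0,0.0039],
  [0,0,0.0042],
  [0,0,0.0042],
  [0,0,0.0042],
], yaw=[0,0,0,0,0,0,0,0,0,0], gripper=[0,0,0,0,0,0,0,0,0,0])

```text
clock: 6.45
tcp_pos: [535.2, -159.6, 74.0]
eef_rot: [0.0, 0.167, 0.986, -0.0]
force: [-1.8, 0.4, 7.6]
finger_gap: 0.2
finger_force: 3.9
```

The force is above 5 N at z = 74, so the cap is on its stop. I'll add a slight firm-up and hold for a second.

drive_tool([
  [0,0,0.0003],
  [0,0,0.0004],
  [0,0,0.0004],
  [0,0,0.0004],
  [0,0,0.0004],
  [0,0,0.0004],
  [0,0,0.0004],
  [0,0,0.0004],
  [0,0,0.0004],
  [0,0,0.0004],
], yaw=[0,0,0,0,0,0,0,0,0,0], gripper=[0,0,0,0,0,0,0,0,0,0])

```text
clock: 7.7
tcp_pos: [535.2, -159.6, 74.0]
eef_rot: [0.0, 0.167, 0.986, -0.0]
force: [-2.3, 1.3, 10.1]
finger_gap: -0.1
finger_force: 5.1
```

More force brought no more travel, so the stop is confirmed, and it was held for over a second. Releasing straight up.

drive_tool([
  [0,0,-0.001],
  [0,0,-0.003],
  [0,0,-0.006],
  [0,0,-0.009],
  [0,0,-0.012],
  [0,0,-0.016],
  [0,0,-0.022],
  [0,0,-0.032],
  [0,0,-0.044],
  [0,0,-0.056],
], yaw=[0,0,0,0,0,0,0,0,0,0], gripper=[0,0,0,0,0,0,0,0,0,0])

```text
clock: 8.95
tcp_pos: [535.1, -159.6, 130.3]
eef_rot: [0.0, 0.167, 0.986, -0.0]
force: [-0.0, 0.1, -0.5]
finger_gap: 0.2
finger_force: 0.0
```

drive_tool([
  [0,0,-0.012],
  [0,0,-0.024],
  [0,0,-0.036],
  [0,0,-0.046],
  [0,0,-0.054],
  [0,0,-0.06],
  [0,0,-0.064],
  [0,0,-0.066],
  [0,0,-0.066],
  [0,0,-0.066],
], yaw=[0,0,0,0,0,0,0,0,0,0], gripper=[0,0,0,0,0,0,0,0,0,0])

```text
clock: 10.2
tcp_pos: [534.9, -159.5, 194.9]
eef_rot: [-0.0, 0.167, 0.986, 0.0]
force: [-0.8, -0.0, -0.4]
finger_gap: 0.3
finger_force: 0.0
```

```bash
python3 - <<'E'
from h import *
s=ctrl.get_state();print(s['clock'],s['tcp_pos'],s['force'])
c=ctrl.camera('wrist');save(c,'w3')
u,v=px(c,[534.8,-160.2,86]);print(u,v,pd(c,u,v))
E
```

```text
10.2 [ 534.86912963 -159.47358288  194.91064989] [-0.77511337 -0.04280578 -0.36011186]
322.00223430221394 235.55088281958274 [ 534.66048051 -160.15001272   86.55548258]
```

View pics/w3.png

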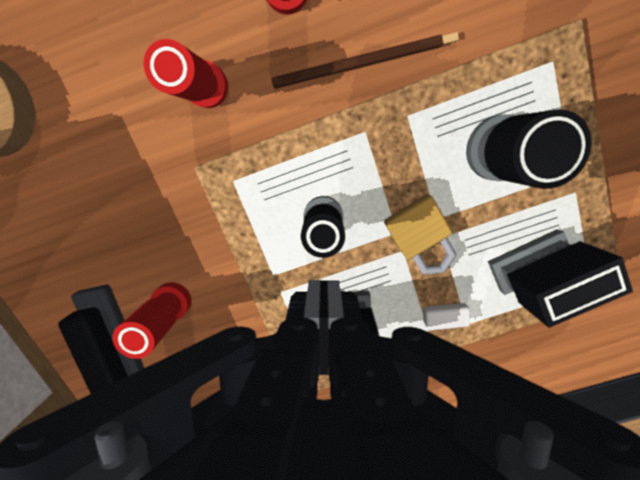

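The stamp stands upright and unshifted with its ring at (322,236), as predicted. The cap is back up at 86 mm and the gripper is clear.

```bash
python3 -c "
from bench import ctrl
print(ctrl.sign_off())"
```

```text
the job is handed in; nothing more can be done
None
```

I pressed the small round stamp's cap to its stop and held it there for about 1.3 s at 8–10 N; the cap came back up, the stamp didn't visibly move, nothing else was touched, and I handed the job in at about 10 s.

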